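# Set the damper lever and hold the spring carriage at its index

### The job

Prepare the return-spring rig for a release test: first swing the damper lever until its tip points at the index clamp on the arc, then draw the spring-return carriage out by its upright grip until its pointer lines up with the index clamp on the scale bar. The spring pulls the carriage back, so finish while still holding it steady at the index, with the lever still at its own index. Leave the vial, the spacer ring and the small connector beside the rig where they are.

Things in the scene. Friction and masses are not known exactly. Their poses are not given: they have to be found in the camera images.
- rig: return-spring rig fixed on the bench: grey base plate 270 mm (x) x 240 mm (y), top 12 mm above the bench, with the carriage track on its left (+y) half and the damper lever on its right (-y) half. Origin on the bench under the plate, 80 mm behind its front edge. Its x axis runs along the carriage track, away from the robot; y to the left; z up. Its yaw varies. Nothing on it except the carriage grip and the lever knob is taller than 56 mm.
- carriage (a joint): slide of the carriage, m: 0 = home at the rear, grows as it is drawn out towards the robot along the rig's -x; travel 0.08. A spring always pulls it home: about 3 N at 0, rising 0.9 N per 10 mm, to about 10 N at full travel; it goes home when let go.
- carriage_grip (a point): point inside the upright black grip of the carriage, 80 mm above the bench and 24 mm below the grip's top. The grip is a bar 16 mm (along rig x) x 30 mm (along rig y), standing from 45 mm to 104 mm above the bench on a block 44 x 76 mm; it moves with the carriage. Axes as the rig's.
- carriage_pointer (a point): tip of the carriage's thin pointer (3 mm wide), 45 mm to the left (+y of the rig) of the grip's centre and level with it along rig x, 35 mm above the bench. Moves with the carriage. Axes as the rig's.
- carriage_mark (a point): tip of the index clamp's pointer (3 mm wide) on the scale bar at the left of the track; it faces the carriage pointer when the carriage is at the index. The index is fixed, at a different place along the bar each time, 35 to 70 mm of carriage travel from home. Axes as the rig's.
- lever (a joint): hinge of the damper lever, rad, about the vertical line through lever_pivot: 0 = the lever points along the rig's -x (to the robot), grows counter-clockwise seen from above, so that it swings towards the rig's -y (right); 0 to 1.6. It has friction of about 0.1 Nm and stays where it is left.
- lever_pivot (a point): point on the lever's hinge axis, 26 mm above the bench. Axes as the rig's.
- lever_knob (a point): centre of the upright round black knob of the lever, 60 mm from the hinge axis, 60 mm above the bench. The knob is 18 mm across between 44 and 74 mm above the bench, top at 78 mm; the flat lever under it is 12 mm wide with its top 30 mm above the bench. Moves with the lever; its -x axis points out along the lever.
- lever_tip (a point): pointed outer tip of the lever, 78 mm from the hinge axis, 26 mm above the bench. Moves with the lever.
- lever_index: index clamp of the lever, a small dark block 14 x 16 mm with a pointer 3 mm wide, top 30 mm above the bench, fixed on the arc 79 to 101 mm from the hinge axis, at a different angle each time (0.7 to 1.3 rad in terms of the lever joint). Its origin is on the bench under the lever's hinge axis; its -x axis points from there out to the clamp, so the lever is at the index when the lever's -x axis points the same way.
- lever_mark (a point): tip of the lever index clamp's pointer, 79 mm from the hinge axis, 26 mm above the bench.
- vial: small white capped vial, 25 mm across, 51 mm tall, standing loose on the bench to the left of the rig; origin centre of its underside. To be left alone.
- ring: square metal spacer with a round hole, 44 x 44 x 14 mm, lying loose on the bench to the right of the rig; origin centre of its underside. To be left alone.
- connector: small pale flat connector, 30 x 31 x 12 mm, lying loose on the bench to the left of the rig; origin centre of its underside. To be left alone.

How it is judged:
By the outcome, as a careful person would: the job done as asked, in the order asked, and still so for the second after the job is handed in, while the arm keeps its last pose, push and grip.
It also fails if it takes over 48 s, if anything falls off the work surface, if the arm or the gripper's body presses on something with over 40 N, if the wrist force passes 120 N, or if a joint passes its speed limit or range.

### The arm

A 6-joint arm with a two-finger parallel gripper is mounted at the origin on the work surface; the furniture and walls round the work are solid. World frame = base frame: x ahead of the robot, y to its left, z up, the work surface at z = 0. Lengths are in m, angles in rad, forces in N, time in s.
With the tool pointing down it reaches from about 0.275 to 0.975 m from the base axis. Payload 8.4 kg.
Tool frame: the origin (TCP) lies at the very end of the fingers, on their centre line; the grasp point (between the pads) lies 19 mm behind it; z points along the fingers, y is the line along which they close (so a half turn about z gives the same grasp; the last joint's range is limited). The gripper opens to 92 mm and grips with 3 to 60 N. Pads are 20 mm wide; open, the fingers measure 128 mm over their backs; the gripper's body (75 mm by 189 mm) begins 69 mm behind the grasp point.
Start: joints at [1.261, 0.353, 1.633, -0, 1.155, -0.002], TCP at [0.189, 0.596, 0.184] pointing down, gripper open.
Joint ranges: [-2.63, 2.63], [-0.92, 2.1], [0.06, 2.66], [-1.3, 4.44], [0, 2.69], [-3.02, 3.02]. Speed limits (rad/s): [2.22, 2.22, 2.79, 3.14, 3.14, 3.14].

### API

Orientations are given as a rotation vector (axis times angle).
In Python, from cell import manip gives the robot as it stands. The module is installed in compiled form; this text tells all that it offers.
- The arm moves only by the tool drive_tool, never from a script. Its argument "motion" is a list of rows, each an object of numbers: "dx", "dy", "dz": the shift along the tool's x, y, z in m; "roll": the turn about the tool's z in rad. In form: [{"dx": .., "dy": .., "dz": .., "roll": ..}, ...]. A call has 1 to 8 rows; each row shifts and turns the commanded pose from where the row before left it, along the tool's axes as they then stand; what a row does not reach is not made up. A row lasts 1/10 s, in which the tool goes at most 50 mm and 8.59 degrees, less where a joint would pass 70% of its speed; a pose out of reach is approached as far as the arm can. A call is refused whole if a number of a shift passes 0.05 or a number of a turn 0.15, either way. A call with a gripper value outside its range is refused whole. "claw" is the gripper command: -1 is fully open, 1 is shut, values between are in proportion, set as the call begins (left out, the last holds). The fingers move at their own pace and stop on an object; "squeeze" is the grip in N (left out, the last holds). Time passes only in rows, so rows that do not move let the fingers close. It gives the time, the measured TCP pose, the force, the opening and the grip force at its end, in the units of the state.
- manip.state(): the state, without advancing time (a new reading comes with each control period).
- manip.get_image(name): name is "side" or "top" or "wrist"; returns the picture (384x512x3 uint8, red, green, blue); there is no depth.
- manip.calibration(name): a dict with "K" (3x3 intrinsics, pixels), "rvec" (rotation vector, rad) and "tvec" (3), from world to camera coordinates, as OpenCV has them; the wrist camera has in their place "T_tool_cam" (4x4, takes a point from camera to tool coordinates, whose origin is the TCP and whose axes are the flange's). Camera axes: x right, y down, z forward; pixel columns grow to the right and rows downward; lengths in m; the calibration is good to about 2 mm. A picture is of the moment at which its call begins: read the wrist's pose just before it. calibration takes no time and is no camera call.
- manip.finish_job(): hands the job in; it is judged then, once.
The state is a dict: "time": time; "joint_pos": joint angles; "qvel": joint speeds; "joint_torque": joint torques, N m; "eef_pos": TCP position; "orientation": TCP orientation; "contact_force": force on the tool from outside, world axes, zero at the start; "ft_torque": the same for the moment, N m; "gripper_width": finger opening in m; "grasp_force": force on a finger pad.
Only numpy, scipy, OpenCV 4.12 (cv2) and the standard library are available. Lean on these libraries where they do the work, as an engineer would, in place of code of your own. Each camera call takes 0.05 s, during which the arm holds its last target. There are 200 camera calls.

## Working session

There is one attempt and no reset: what is moved stays moved. The work goes in short steps, Python scripts to look and compute and a tool call to move; the robot and the scene stay as the last step left them, time stands still between calls to the robot, and variables do not carry over. Pictures are saved under pics/ and viewed, at most 10 in all, crops included, and the job is handed in when it is done.

Besides the shell and the picture viewer there is one more tool, called by a JSON object that holds its "fn" and its "kwargs". drive_tool: Moves the arm, as the interface text tells. Its arguments: {"type":"object","properties":{"motion":{"type":"array"},"claw":{"type":"number"},"squeeze":{"type":"number"}},"required":["motion"]}

```bash
mkdir -p pics; cat > h.py <<'E'
import numpy as np, cv2
from cell import manip
from scipy.spatial.transform import Rotation as R
def cam(name):
    c=manip.calibration(name); K=np.array(c["K"])
    if name=="wrist":
        s=manip.state(); T=np.eye(4); T[:3,:3]=R.from_rotvec(s["orientation"]).as_matrix(); T[:3,3]=s["eef_pos"]
        return K,T@np.array(c["T_tool_cam"])
    M=np.eye(4); M[:3,:3]=R.from_rotvec(np.ravel(c["rvec"])).as_matrix(); M[:3,3]=np.ravel(c["tvec"])
    return K,np.linalg.inv(M)
def onplane(K,T,uv,z):
    d=T[:3,:3]@np.linalg.inv(K)@np.array([uv[0],uv[1],1.]); o=T[:3,3]
    return o+d*(z-o[2])/d[2]
def proj(K,T,p):
    q=np.linalg.inv(T)@np.append(p,1); q=K@q[:3]; return q[:2]/q[2]
def snap(name,fn):
    K,T=cam(name); im=np.array(manip.get_image(name))[:,:,::-1].copy(); cv2.imwrite("pics/"+fn+".png",im); np.savez("pics/"+fn,K=K,T=T); return im,K,T
E
python3 - <<'E'
from h import *
for n in("top","side"):
    im,K,T=snap(n,n+"1"); print(n,T[:3,3].round(3),T[:3,2].round(2),K[0,0])
a=cv2.imread("pics/top1.png");cv2.imwrite("pics/top1b.png",cv2.resize(a,(800,600),interpolation=cv2.INTER_CUBIC))
s=manip.state();print(s)
print(manip.calibration("wrist")["T_tool_cam"])
E
```

```text
top [0.56  0.018 0.969] [ 0.06  0.03 -1.  ] 439.30511589318934
side [0.506 0.748 0.493] [ 0.17 -0.85 -0.5 ] 423.6468006957208
{'time': 0.1, 'joint_pos': array([ 1.26060874e+00,  3.53571847e-01,  1.63405435e+00, -3.02651214e-05,
        1.15519740e+00, -2.40803905e-03]), 'qvel': array([ 0.00173412, -0.00168903,  0.0001742 ,  0.00103223, -0.001946  ,
       -0.00028422]), 'joint_torque': array([-6.23236301e-04, -5.94902837e+01, -3.34927154e+01,  6.99223601e-02,
        1.82949600e-02, -5.64036463e-05]), 'eef_pos': array([0.18920773, 0.59516729, 0.1832455 ]), 'orientation': array([-4.81508757e-01, -3.10430635e+00,  1.91667034e-03]), 'contact_force': array([ 0.40551051, -0.1483938 ,  0.01932294]), 'ft_torque': array([ 0.01221032,  0.02041855, -0.01440329]), 'grasp_force': 0.0, 'gripper_width': 0.09141682598461755}
[[ 9.89517886e-05 -9.63986084e-01 -2.65952666e-01  7.48756958e-02]
 [ 9.99999639e-01 -1.28974049e-04  8.39551429e-04  1.44243502e-03]
 [-8.43616886e-04 -2.65952653e-01  9.63985723e-01 -2.00091177e-01]
 [ 0.00000000e+00  0.00000000e+00  0.00000000e+00  1.00000000e+00]]
```

View pics/top1b.png

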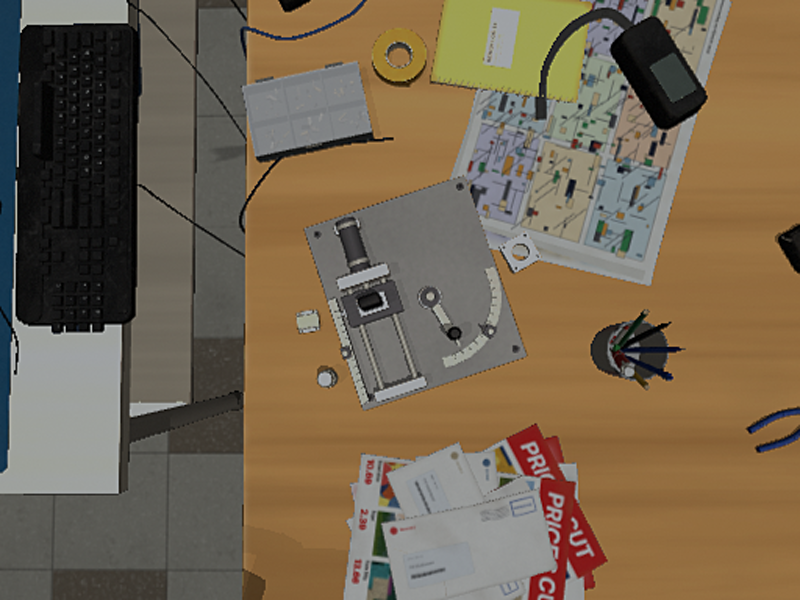

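The top view (scaled 800x600) shows the rig: plate corners at about (304,228), (466,178), (527,356), (362,408). The lever pivot is at (430,296), the knob at (453,333) and the arc clamp at (489,330). The grip is at (370,300) and the scale clamp at (346,352). Next I'll zoom in and compute positions.

```bash
python3 - <<'E'
from h import *
im=cv2.imread("pics/top1.png");d=np.load("pics/top1.npz");K,T=d["K"],d["T"]
cv2.imwrite("pics/top1c.png",cv2.resize(im[105:270,180:345],None,fx=3.6,fy=3.6,interpolation=cv2.INTER_CUBIC))
f=.64
c=[onplane(K,T,np.array(p)*f,.012) for p in[(304,228),(466,178),(527,356),(362,408)]]
RL,RR,FR,FL=c
print(np.round(c,3))
x=(RL-FL)+(RR-FR);yaw=np.arctan2(x[1],x[0]);y=(RL-RR)+(FL-FR);print(np.linalg.norm(x)/2,np.linalg.norm(y)/2,yaw,np.arctan2(-y[0],y[1]))
ux=x/np.linalg.norm(x);o=(FR+FL)/2+.08*ux;print("origin",o)
for n,p,z in[("pivot",(430,296),.03),("knob",(453,331),.078),("clamp",(489,330),.03),("grip",(370,299),.104),("sclamp",(346,352),.035),("vial",(327,377),.051),("conn",(307,321),.012),("ring",(520,252),.014)]:
    w=onplane(K,T,np.array(p)*f,z); r=R.from_euler('z',-yaw).apply(w-[o[0],o[1],0]); print(n,w.round(3),r.round(3))
E
```

```text
[[ 0.732  0.176  0.012]
 [ 0.801 -0.053  0.012]
 [ 0.551 -0.134  0.012]
 [ 0.48   0.095  0.012]]
0.26453122018462605 0.23934370745223188 0.31348951813806303 0.29624449174747886
origin [0.59126217 0.0048055  0.012     ]
pivot [ 0.633 -0.001  0.03 ] [ 0.038 -0.018  0.03 ]
knob [ 0.584 -0.029  0.078] [-0.017 -0.03   0.078]
clamp [ 0.586 -0.08   0.03 ] [-0.031 -0.08   0.03 ]
grip [0.624 0.077 0.104] [0.054 0.058 0.104]
sclamp [0.557 0.114 0.035] [0.002 0.115 0.035]
vial [0.524 0.138 0.051] [-0.023  0.148  0.051]
conn [0.601 0.172 0.012] [0.061 0.156 0.012]
ring [ 0.695 -0.127  0.014] [ 0.058 -0.157  0.014]
```

View pics/top1c.png

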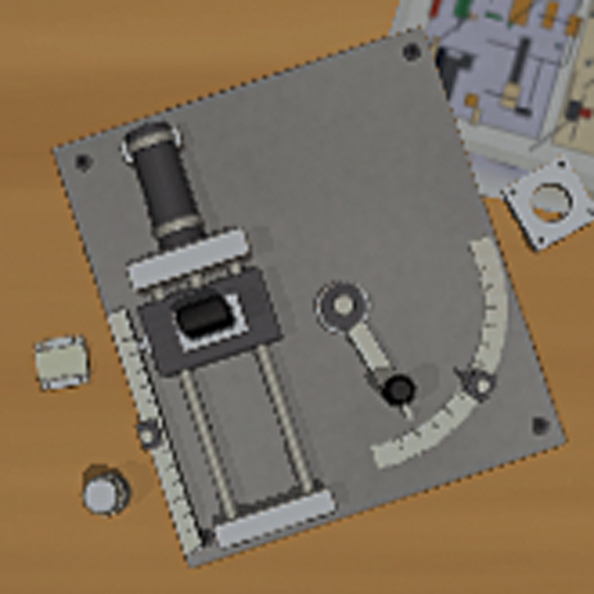

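The measurements are consistent: yaw about 0.31, lever index about 0.73 rad, carriage index about 50 mm. I'll move above the lever.

{"fn": "drive_tool", "kwargs": {"motion": [{"dx":-0.02,"dy":-0.015,"dz":-0.02},{"dx":-0.036,"dy":-0.028,"dz":-0.02},{"dx":-0.036,"dy":-0.028,"dz":-0.02},{"dx":-0.036,"dy":-0.028},{"dx":-0.036,"dy":-0.028},{"dx":-0.036,"dy":-0.028},{"dx":-0.036,"dy":-0.028},{"dx":-0.036,"dy":-0.028}], "claw": 0.15, "squeeze": 15}}

```text
$.motion[0]: bad value
```

{"fn": "drive_tool", "kwargs": {"motion": [{"dx":-0.036,"dy":-0.028},{"dx":-0.036,"dy":-0.028},{"dx":-0.036,"dy":-0.028},{"dx":-0.036,"dy":-0.028},{"dx":-0.036,"dy":-0.028},{"dx":-0.036,"dy":-0.028},{"dx":-0.036,"dy":-0.028},{"dx":-0.036,"dy":-0.028}]}}

```text
$.motion[0]: bad value
```

{"fn": "drive_tool", "kwargs": {"motion": [{"roll":0.149},{"roll":0.149},{"roll":0.149},{"roll":0.149},{"roll":0.149},{"roll":0.149},{"roll":0.149},{"roll":0.149}]}}

```text
$.motion[0]: bad value
```

{"fn": "drive_tool", "kwargs": {"motion": [{"roll":0.149},{"roll":0.149},{"roll":0.149},{"roll":0.149},{},{}]}}

```text
$.motion[0]: bad value
```

```bash
python3 - <<'E'
from h import *
im,K,T=snap("wrist","w1"); s=manip.state(); print(s["time"],s["eef_pos"],R.from_rotvec(s["orientation"]).as_matrix().round(3),s["gripper_width"])
cv2.imwrite("pics/w1b.png",cv2.resize(im,(800,600),interpolation=cv2.INTER_CUBIC))
E
```

```text
0.15 [0.18923196 0.59524324 0.18332714] [[-0.953  0.303 -0.   ]
 [ 0.303  0.953 -0.001]
 [ 0.    -0.001 -1.   ]] 0.0918935668914177
```

View pics/w1b.png

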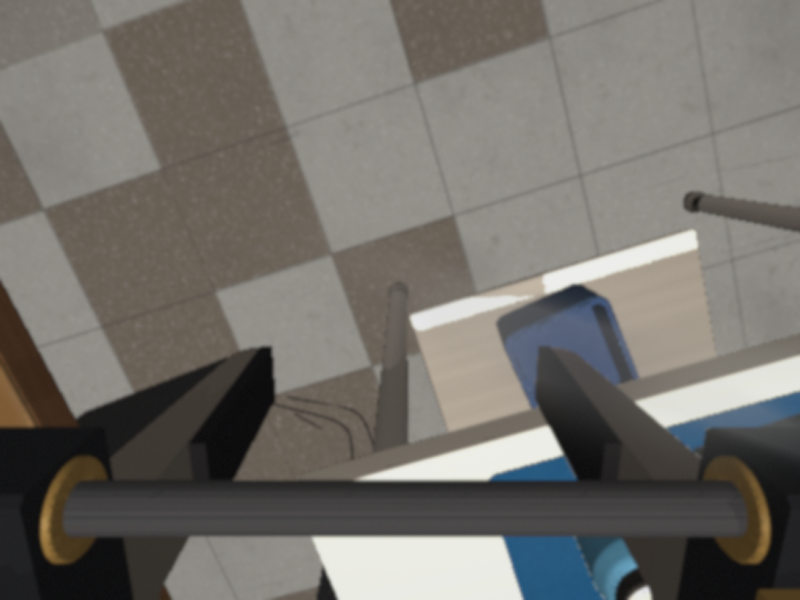

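The moves were refused because each row needs all four keys, so this picture only shows the floor and the fingers at the start pose. I'll resend them with full rows.

{"fn": "drive_tool", "kwargs": {"motion": [{"dx":-0.02,"dy":-0.015,"dz":-0.02,"roll":0},{"dx":-0.036,"dy":-0.028,"dz":-0.02,"roll":0},{"dx":-0.036,"dy":-0.028,"dz":-0.02,"roll":0},{"dx":-0.036,"dy":-0.028,"dz":0,"roll":0},{"dx":-0.036,"dy":-0.028,"dz":0,"roll":0},{"dx":-0.036,"dy":-0.028,"dz":0,"roll":0},{"dx":-0.036,"dy":-0.028,"dz":0,"roll":0},{"dx":-0.036,"dy":-0.028,"dz":0,"roll":0}], "claw": 0.15, "squeeze": 15}}

```text
time: 0.95
eef_pos: [0.3852, 0.3105, 0.2439]
orientation: [0.481, 3.104, 0.0]
contact_force: [0.5, -0.5, -0.2]
gripper_width: 0.0387
grasp_force: 0.0
```

{"fn": "drive_tool", "kwargs": {"motion": [{"dx":-0.036,"dy":-0.028,"dz":0,"roll":0},{"dx":-0.036,"dy":-0.028,"dz":0,"roll":0},{"dx":-0.036,"dy":-0.028,"dz":0,"roll":0},{"dx":-0.036,"dy":-0.028,"dz":0,"roll":0},{"dx":-0.036,"dy":-0.028,"dz":0,"roll":0},{"dx":-0.036,"dy":-0.028,"dz":0,"roll":0},{"dx":-0.036,"dy":-0.028,"dz":0,"roll":0},{"dx":-0.036,"dy":-0.028,"dz":0,"roll":0}]}}

```text
time: 1.75
eef_pos: [0.5919, 0.0096, 0.2437]
orientation: [-0.482, -3.104, -0.0]
contact_force: [1.3, 0.8, -0.7]
gripper_width: 0.0393
grasp_force: 0.0
```

{"fn": "drive_tool", "kwargs": {"motion": [{"dx":0,"dy":0,"dz":0,"roll":0.149},{"dx":0,"dy":0,"dz":0,"roll":0.149},{"dx":0,"dy":0,"dz":0,"roll":0.149},{"dx":0,"dy":0,"dz":0,"roll":0.149},{"dx":0,"dy":0,"dz":0,"roll":0.149},{"dx":0,"dy":0,"dz":0,"roll":0.149},{"dx":0,"dy":0,"dz":0,"roll":0.149},{"dx":0,"dy":0,"dz":0,"roll":0.149}]}}

```text
time: 2.55
eef_pos: [0.591, 0.0114, 0.2436]
orientation: [-2.148, -2.292, 0.001]
contact_force: [0.3, -0.8, -0.1]
gripper_width: 0.0391
grasp_force: 0.0
```

{"fn": "drive_tool", "kwargs": {"motion": [{"dx":0,"dy":0,"dz":0,"roll":0.149},{"dx":0,"dy":0,"dz":0,"roll":0.149},{"dx":0,"dy":0,"dz":0,"roll":0.149},{"dx":0,"dy":0,"dz":0,"roll":0.149},{"dx":0,"dy":0,"dz":0,"roll":0},{"dx":0,"dy":0,"dz":0,"roll":0}]}}

```text
time: 3.15
eef_pos: [0.5911, 0.0114, 0.2437]
orientation: [-2.718, -1.575, 0.001]
contact_force: [-0.4, -0.0, 0.5]
gripper_width: 0.039
grasp_force: 0.0
```

```bash
python3 - <<'E'
from h import *
im,K,T=snap("wrist","w2"); s=manip.state(); print(s["time"],s["eef_pos"],R.from_rotvec(s["orientation"]).as_matrix().round(3),s["gripper_width"])
cv2.imwrite("pics/w2b.png",cv2.resize(im,(800,600),interpolation=cv2.INTER_CUBIC))
E
```

```text
3.2 [0.59114766 0.0114062  0.24376279] [[ 0.498  0.867 -0.   ]
 [ 0.867 -0.498 -0.   ]
 [-0.    -0.    -1.   ]] 0.03893387069567474
```

View pics/w2b.png

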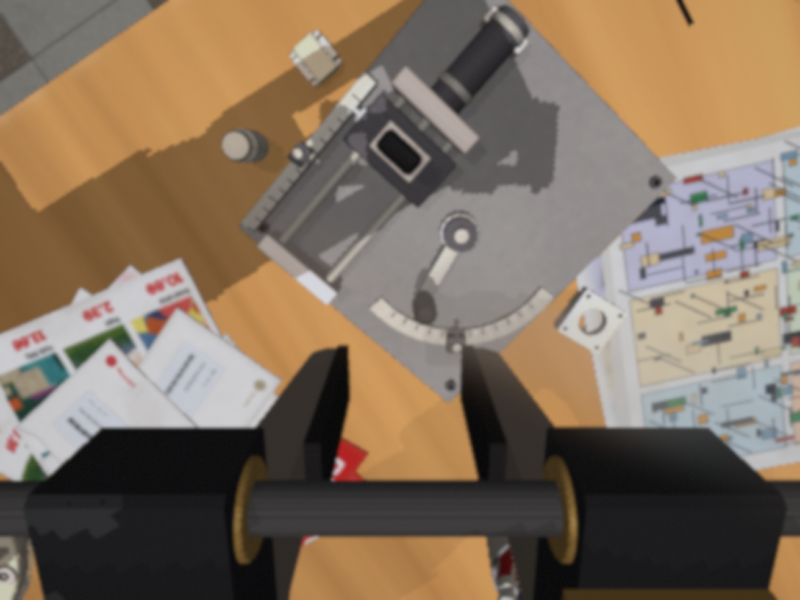

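The wrist view shows the hub at (459,233), knob near (425,300), arc clamp near (455,335), scale clamp near (302,152) and grip top at (400,150). I'll crop closer to get exact pixels.

```bash
python3 - <<'E'
from h import *
im=cv2.imread("pics/w2.png")
cv2.imwrite("pics/w2c.png",cv2.resize(im[40:240,155:365],None,fx=3,fy=3,interpolation=cv2.INTER_LANCZOS4))
E
```

```text
(no output)
```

View pics/w2c.png

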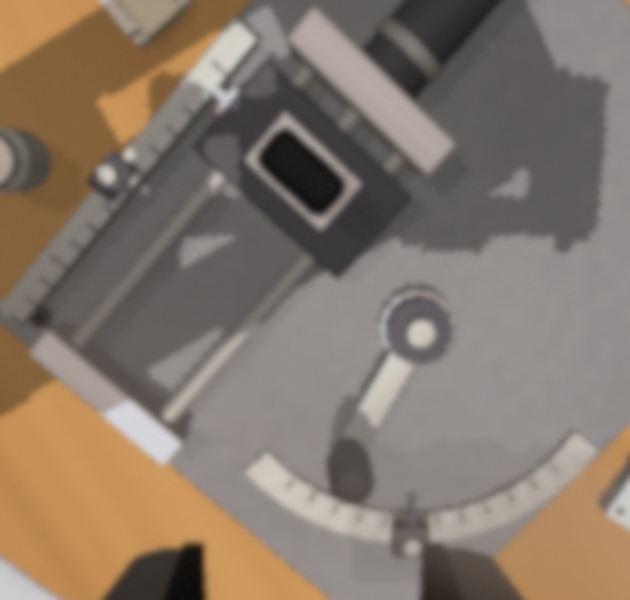

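```bash
python3 - <<'E'
from h import *
d=np.load("pics/w2.npz");K,T=d["K"],d["T"]
yaw=.305; print(T[:3,3])
P={}
for n,p,z in[("hub.030",(417,328),.030),("bolt.036",(421,334),.036),("bolt.04",(421,334),.040),("ltip_clamp",(412,495),.026),("clampblk",(409,535),.03),("knobtop",(353,482),.078),("levmid",(385,392),.03),("cpoint",(230,98),.035),("mark",(145,188),.035),("markblk",(108,177),.035),("griptop",(301,171),.104),("vial",(0,160),.051)]:
    w=onplane(K,T,np.array(p)/3+[155,40],z);P[n]=w;print(n,w.round(4))
pv=P["hub.030"]
for n in("ltip_clamp","clampblk","knobtop","levmid"):
    v=P[n]-pv; print(n,np.hypot(*v[:2]).round(4),np.arctan2(v[1],v[0]).round(3))
c=P["cpoint"]-P["mark"];print(c,np.hypot(*c[:2]),np.arctan2(c[1],c[0]))
b=P["cpoint"]-P["griptop"];print(b,np.arctan2(b[1],b[0])-np.pi/2)
E
```

```text
[0.62876414 0.07770941 0.44375875]
hub.030 [0.6351 0.0015 0.03  ]
bolt.036 [ 6.353e-01 -3.000e-04  3.600e-02]
bolt.04 [6.352e-01 4.000e-04 4.000e-02]
ltip_clamp [ 0.5987 -0.0626  0.026 ]
clampblk [ 0.5891 -0.0768  0.03  ]
knobtop [ 0.5854 -0.0294  0.078 ]
levmid [ 0.6107 -0.0156  0.03  ]
cpoint [0.6147 0.1166 0.035 ]
mark [0.5684 0.1045 0.035 ]
markblk [0.558  0.1152 0.035 ]
griptop [0.6255 0.0792 0.104 ]
vial [0.5289 0.1391 0.051 ]
ltip_clamp 0.0738 -2.088
clampblk 0.0909 -2.102
knobtop 0.0586 -2.585
levmid 0.0299 -2.531
[0.04632633 0.01210481 0.        ] 0.04788168210394877 0.255579992565265
[-0.01082619  0.03735081 -0.069     ] 0.2821205144695287
```

{"fn": "drive_tool", "kwargs": {"motion": [{"dx":-0.02,"dy":0.008,"dz":0.03,"roll":0},{"dx":-0.02,"dy":0.008,"dz":0.04,"roll":0},{"dx":0,"dy":0,"dz":0.04,"roll":0},{"dx":0,"dy":0,"dz":0.03,"roll":0},{"dx":0,"dy":0,"dz":0.02,"roll":0},{"dx":0,"dy":0,"dz":0.02,"roll":0},{"dx":0,"dy":0,"dz":0.018,"roll":0},{"dx":0,"dy":0,"dz":0,"roll":0}]}}

```text
time: 4.0
eef_pos: [0.5831, -0.0311, 0.0436]
orientation: [-2.718, -1.571, 0.006]
contact_force: [0.4, 0.3, 0.2]
gripper_width: 0.0385
grasp_force: 0.0
```

{"fn": "drive_tool", "kwargs": {"motion": [{"dx":0,"dy":0,"dz":0,"roll":0},{"dx":0,"dy":0,"dz":0,"roll":0},{"dx":0,"dy":0,"dz":0,"roll":0},{"dx":0,"dy":0,"dz":0,"roll":0},{"dx":0,"dy":0,"dz":0,"roll":0}], "claw": 1, "squeeze": 10}}

```text
time: 4.5
eef_pos: [0.5858, -0.0313, 0.0474]
orientation: [2.721, 1.569, 0.002]
contact_force: [-2.1, 0.2, 11.0]
gripper_width: 0.0017
grasp_force: 5.6
```

```bash
python3 - <<'E'
from h import *
s=manip.state(); print(s["time"],s["eef_pos"],s["contact_force"],s["gripper_width"],s["grasp_force"])
K,T=cam("wrist");p=np.array([.635,.001,.03]);print(proj(K,T,p))
v=s["eef_pos"][:2]-p[:2];print(np.hypot(*v),np.arctan2(v[1],v[0]))
im,K,T=snap("wrist","w3");cv2.imwrite("pics/w3b.png",cv2.resize(im,(800,600),interpolation=cv2.INTER_CUBIC))
E
```

```text
4.5 [ 0.5858293  -0.03130604  0.0474201 ] [-2.14455462  0.15637585 11.01237713] 0.00173046152708212 5.6146733408058935
[300.33677827 134.80980358]
0.05883398724031499 -2.5602997010227675
```

View pics/w3b.png

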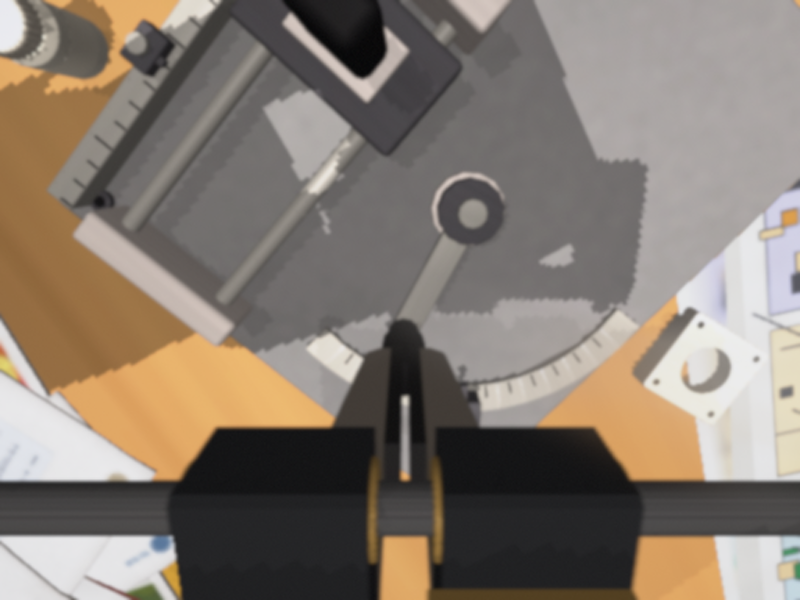

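The fingers closed to 1.7 mm with the knob at (403,335), on the pivot side of them, so they missed or slipped off it. I'll check the projections.

```bash
python3 - <<'E'
from h import *
d=np.load("pics/w3.npz");K,T=d["K"],d["T"];f=.64
s=manip.state();print(s["time"],s["eef_pos"],s["joint_pos"].round(3))
print("tcp px*1.56",proj(K,T,s["eef_pos"])/f, "grasp pt",proj(K,T,s["eef_pos"]+[0,0,.019])/f)
for z in(.05,.06,.07,.078): print(z,"knob@px",onplane(K,T,np.array([403,332])*f,z).round(4), "proj est", (proj(K,T,np.array([.585,-.0315,z]))/f).round(0))
for p,z in(((470,208),.03),((473,213),.036)):print("hub",onplane(K,T,np.array(p)*f,z).round(4))
for p in((425,262),(442,278),(433,270)):print("lev",onplane(K,T,np.array(p)*f,.03).round(4))
print("clamp ptr",onplane(K,T,np.array((462,372))*f,.026).round(4))
im,K,T=snap("side","side2");x,y=(proj(K,T,np.array([.585,-.03,.06]))).astype(int);print(x,y)
cv2.imwrite("pics/side2c.png",cv2.resize(im[max(0,y-80):y+80,max(0,x-100):x+100],None,fx=3.6,fy=3.6,interpolation=cv2.INTER_CUBIC))
E
```

```text
4.55 [ 0.58601732 -0.03129928  0.04751507] [-0.056  0.455  1.827 -0.     0.858  0.469]
tcp px*1.56 [405.77910897 345.37362531] grasp pt [405.97919762 363.61367547]
0.05 knob@px [ 0.5884 -0.025   0.05  ] proj est [404. 349.]
0.06 knob@px [ 0.5901 -0.022   0.06  ] proj est [404. 359.]
0.07 knob@px [ 0.5919 -0.0189  0.07  ] proj est [404. 369.]
0.078 knob@px [ 0.5933 -0.0165  0.078 ] proj est [404. 378.]
hub [0.6358 0.0018 0.03  ]
hub [6.355e-01 4.000e-04 3.600e-02]
lev [ 0.6086 -0.0086  0.03  ]
lev [ 0.6114 -0.0183  0.03  ]
lev [ 0.6098 -0.0134  0.03  ]
clamp ptr [ 0.5977 -0.0625  0.026 ]
289 189
```

View pics/side2c.png

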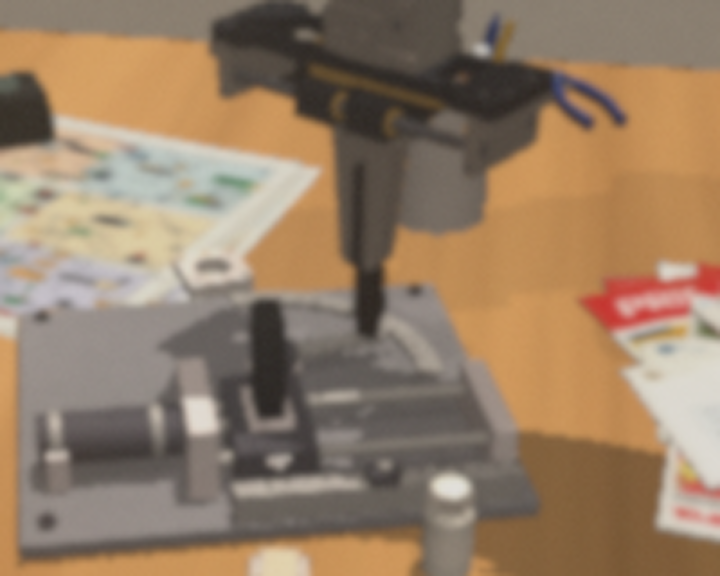

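```bash
python3 - <<'E'
from h import *
im=cv2.imread("pics/w3.png")
a=cv2.resize(im[175:285,200:320],None,fx=5,fy=5,interpolation=cv2.INTER_CUBIC)
a=cv2.convertScaleAbs(255*(a/255.)**.5)
b=cv2.imread("pics/side2.png")[95:215,260:320]; b=cv2.convertScaleAbs(255*(cv2.resize(b,(200,400),interpolation=cv2.INTER_CUBIC)/255.)**.5)
o=np.zeros((550,800,3),np.uint8);o[:,:600]=a;o[:400,600:]=b;cv2.imwrite("pics/mix.png",o)
E
```

```text
(no output)
```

View pics/mix.png

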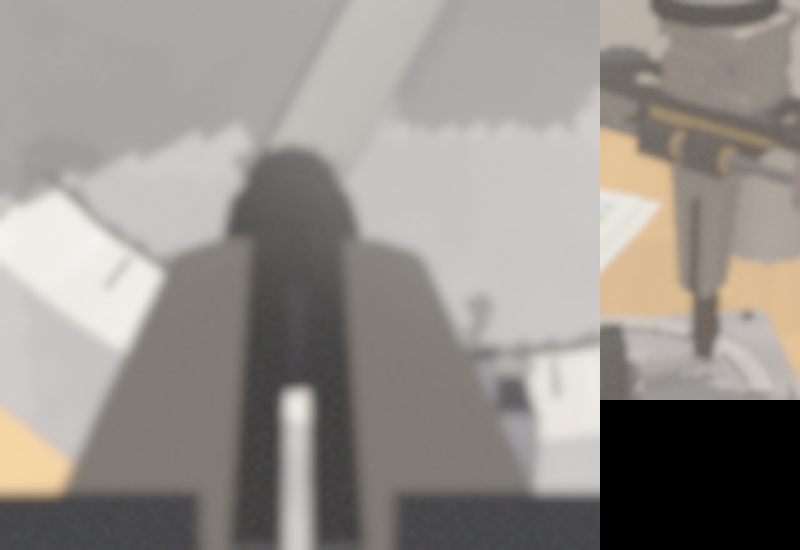

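```bash
python3 - <<'E'
from h import *
d=np.load("pics/side2.npz");K,T=d["K"],d["T"]
s=manip.state();print(s["eef_pos"],s["gripper_width"],s["contact_force"])
for n,p in dict(griptop=(.6255,.0792,.104),vialtop=(.5275,.139,.051),hub=(.6355,.001,.03),tcp=s["eef_pos"],knobtop=(.585,-.0315,.078),knobbot=(.585,-.0315,.044),levtop=(.585,-.0315,.03),bodyz=s["eef_pos"]+[0,0,.088]).items():
    print(n,((proj(K,T,np.array(p))-[189,109])*3.6).round(0))
E
```

```text
[ 0.58597739 -0.03130409  0.04747003] 0.0003982739774244193 [-2.19024086 -0.26962044  9.74774931]
griptop [262. 309.]
vialtop [439. 481.]
hub [269. 352.]
tcp [361. 306.]
knobtop [365. 260.]
knobbot [363. 311.]
levtop [362. 332.]
bodyz [366. 170.]
```

The close crop and the side view agree. In the side view the knob (crop rows 262–335) is fully visible under the fingertips (row about 265), but the TCP should project to row 306. So the real tips sit about 25–30 mm above the stated TCP, and the fingers slipped off the knob's top. I'll lift and check that numerically.

{"fn": "drive_tool", "kwargs": {"motion": [{"dx":0,"dy":0,"dz":-0.02,"roll":0},{"dx":0,"dy":0,"dz":-0.03,"roll":0},{"dx":0,"dy":0,"dz":-0.03,"roll":0},{"dx":0,"dy":0,"dz":-0.02,"roll":0},{"dx":0,"dy":0,"dz":0,"roll":0},{"dx":0,"dy":0,"dz":0,"roll":0}]}}

```text
time: 5.2
eef_pos: [0.5851, -0.0312, 0.146]
orientation: [2.721, 1.569, 0.001]
contact_force: [-0.5, -1.0, -0.4]
gripper_width: 0.0003
grasp_force: 0.0
```

```bash
python3 - <<'E'
from h import *
s=manip.state();print(s["time"],s["eef_pos"],s["gripper_width"],s["contact_force"],s["joint_pos"])
im,K,T=snap("side","side3");a=cv2.imread("pics/side2.png")
x,y=proj(K,T,s["eef_pos"]);print("tcp px",x,y,"tcp+30mm",proj(K,T,s["eef_pos"]+[0,0,.03]))
x2,y2=(289,189)
d=np.abs(im.astype(int)-a).sum(2)>60
for r in range(int(y)-40,int(y2)+30,4): 
    c=np.where(d[r,x2-45:x2+45])[0]; print(r,(c.min()+x2-45,c.max()+x2-45,len(c)) if len(c) else None, im[r,int(x)])
# wrist view of hub for the height check
K,T=cam("wrist");im,K,T=snap("wrist","w4")
o=np.zeros((600,800,3),np.uint8);o[:,:]=0
sd=cv2.imread("pics/side3.png")[60:210,230:350];o[:600,:400]=cv2.resize(sd,None,fx=4,fy=4)[:600,:400];o[:300,400:]=cv2.resize(im,(400,300))
o[300:600,400:]=cv2.resize(cv2.imread("pics/top1.png")[105:270,180:345],(400,300))
cv2.imwrite("pics/mix2.png",o)
E
```

```text
5.2 [ 0.5851097  -0.03123198  0.14596197] 0.0003394113049214369 [-0.45374936 -1.00836351 -0.43072299] [-5.58842398e-02  3.31296920e-01  1.75643301e+00 -5.38993067e-06
  1.05295894e+00  4.69051042e-01]
tcp px 291.34241090612517 151.39036631385935 tcp+30mm [291.86540331 137.3838478 ]
111 (np.int64(256), np.int64(317), 41) [44 50 56]
115 (np.int64(248), np.int64(316), 52) [45 50 57]
119 (np.int64(247), np.int64(316), 44) [47 52 59]
123 (np.int64(247), np.int64(319), 32) [49 55 62]
127 (np.int64(249), np.int64(333), 53) [48 54 62]
131 (np.int64(249), np.int64(333), 69) [52 58 67]
135 (np.int64(250), np.int64(333), 60) [50 56 67]
139 (np.int64(270), np.int64(333), 64) [ 73 111 150]
143 (np.int64(276), np.int64(333), 46) [ 88 143 196]
147 (np.int64(281), np.int64(333), 52) [ 87 142 196]
151 (np.int64(281), np.int64(333), 33) [ 87 142 196]
155 (np.int64(282), np.int64(326), 22) [ 88 143 197]
159 (np.int64(282), np.int64(297), 16) [ 88 146 199]
163 (np.int64(282), np.int64(297), 16) [ 86 139 189]
167 (np.int64(283), np.int64(297), 15) [ 85 137 187]
171 (np.int64(283), np.int64(299), 17) [ 88 144 196]
175 (np.int64(283), np.int64(299), 17) [ 88 144 197]
179 (np.int64(283), np.int64(297), 15) [ 80 128 175]
183 None [44 50 58]
187 None [36 44 51]
191 None [36 43 50]
195 (np.int64(249), np.int64(256), 8) [36 43 51]
199 (np.int64(250), np.int64(258), 9) [36 41 49]
203 (np.int64(279), np.int64(284), 6) [77 84 90]
207 (np.int64(281), np.int64(283), 3) [ 92  97 103]
211 (np.int64(289), np.int64(295), 7) [117 122 127]
215 (np.int64(299), np.int64(310), 12) [ 92  97 102]
```

View pics/mix2.png

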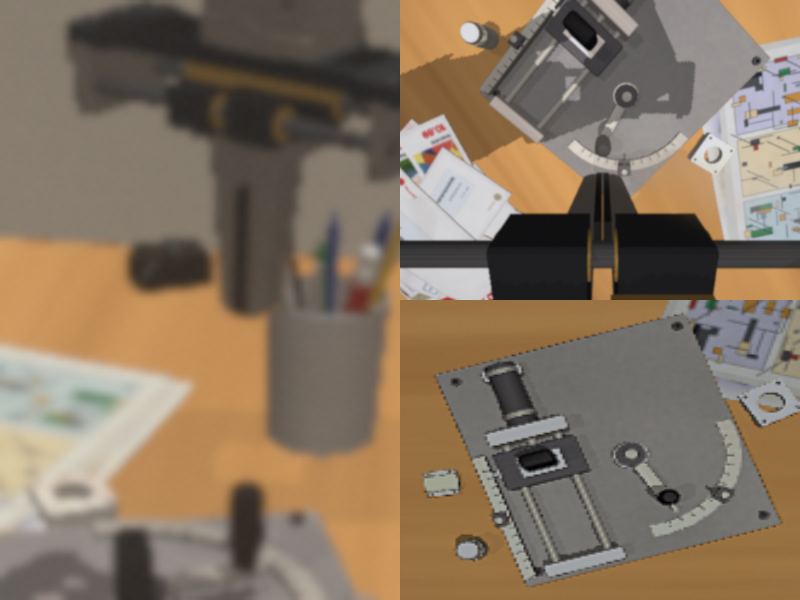

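The side view confirms it: tips at row 138 against 151 expected, so they sit about 28 mm above the stated TCP. I'll open and descend with that offset, to a stated z of about 0.019.

{"fn": "drive_tool", "kwargs": {"motion": [{"dx":0,"dy":0,"dz":0,"roll":0},{"dx":0,"dy":0,"dz":0,"roll":0},{"dx":0,"dy":0,"dz":0,"roll":0},{"dx":0,"dy":0,"dz":0,"roll":0},{"dx":0,"dy":0,"dz":0.03,"roll":0},{"dx":0,"dy":0,"dz":0.03,"roll":0},{"dx":0,"dy":0,"dz":0.03,"roll":0},{"dx":0,"dy":0,"dz":0.01,"roll":0}], "claw": 0.1}}

```text
time: 6.1
eef_pos: [0.583, -0.0311, 0.0432]
orientation: [-2.72, -1.568, 0.006]
contact_force: [-0.4, -0.1, 0.8]
gripper_width: 0.0413
grasp_force: 0.0
```

{"fn": "drive_tool", "kwargs": {"motion": [{"dx":0,"dy":0,"dz":0.01,"roll":0},{"dx":0,"dy":0,"dz":0.01,"roll":0},{"dx":0,"dy":0,"dz":0.006,"roll":0},{"dx":0,"dy":0,"dz":0,"roll":0}]}}

```text
time: 6.5
eef_pos: [0.585, -0.0312, 0.0197]
orientation: [-2.722, -1.569, 0.0]
contact_force: [0.2, -0.8, 0.4]
gripper_width: 0.0411
grasp_force: 0.0
```

{"fn": "drive_tool", "kwargs": {"motion": [{"dx":0,"dy":0,"dz":0,"roll":0},{"dx":0,"dy":0,"dz":0,"roll":0},{"dx":0,"dy":0,"dz":0,"roll":0},{"dx":0,"dy":0,"dz":0,"roll":0}], "claw": 1, "squeeze": 10}}

```text
time: 6.9
eef_pos: [0.5853, -0.0313, 0.0204]
orientation: [2.721, 1.569, 0.001]
contact_force: [-1.1, -0.8, 2.8]
gripper_width: 0.0172
grasp_force: 10.0
```

{"fn": "drive_tool", "kwargs": {"motion": [{"dx":-0.0022,"dy":0.005,"dz":0,"roll":0},{"dx":-0.0018,"dy":0.005,"dz":0,"roll":0},{"dx":-0.0012,"dy":0.0053,"dz":0,"roll":0},{"dx":-0.0008,"dy":0.0053,"dz":0,"roll":0},{"dx":-0.0003,"dy":0.006,"dz":0,"roll":0},{"dx":0,"dy":0,"dz":0,"roll":0},{"dx":0,"dy":0,"dz":0,"roll":0}]}}

```text
time: 7.6
eef_pos: [0.6042, -0.0508, 0.0197]
orientation: [2.721, 1.569, -0.002]
contact_force: [-3.3, -5.1, 1.3]
gripper_width: 0.0172
grasp_force: 10.0
```

{"fn": "drive_tool", "kwargs": {"motion": [{"dx":0,"dy":0,"dz":0,"roll":0},{"dx":0,"dy":0,"dz":0,"roll":0},{"dx":0,"dy":0,"dz":0,"roll":0}], "claw": 0.15}}

```text
time: 7.9
eef_pos: [0.6053, -0.0498, 0.02]
orientation: [2.722, 1.569, 0.001]
contact_force: [1.0, 0.6, -0.7]
gripper_width: 0.0384
grasp_force: 0.0
```

{"fn": "drive_tool", "kwargs": {"motion": [{"dx":0,"dy":0,"dz":-0.02,"roll":0},{"dx":0,"dy":0,"dz":-0.03,"roll":0},{"dx":0,"dy":0,"dz":-0.03,"roll":0},{"dx":-0.015,"dy":0,"dz":-0.03,"roll":0},{"dx":-0.02,"dy":0,"dz":-0.02,"roll":0},{"dx":0,"dy":0,"dz":0,"roll":0},{"dx":0,"dy":0,"dz":0,"roll":0}]}}

```text
time: 8.6
eef_pos: [0.5876, -0.0802, 0.1499]
orientation: [2.722, 1.567, 0.002]
contact_force: [-1.3, 0.4, 0.6]
gripper_width: 0.0389
grasp_force: 0.0
```

```bash
python3 - <<'E'
from h import *
s=manip.state();print(s["time"],s["eef_pos"],s["gripper_width"])
im,K,T=snap("wrist","w5");tp,Kt,Tt=snap("top","top2")
for z in(.03,):
  print([ (n,proj(K,T,np.array(p)).round(0)) for n,p in dict(hub=(.635,.001,.03),mark=(.595,-.067,.026)).items()])
h=proj(K,T,np.array((.635,.001,.03))).astype(int);y0,x0=max(0,h[1]-40),max(0,h[0]-90)
o=np.zeros((600,800,3),np.uint8)
c=im[y0:y0+150,x0:x0+150];print("crop",x0,y0,c.shape)
c=cv2.resize(c,None,fx=4,fy=4,interpolation=cv2.INTER_CUBIC);o[:c.shape[0],:c.shape[1]]=c
cv2.imwrite("pics/w5c.png",cv2.convertScaleAbs(255*(o/255.)**.7))
E
```

```text
8.6 [ 0.58759455 -0.08018241  0.14989793] 0.038933719403476424
[('hub', array([259.,  76.])), ('mark', array([259., 162.]))]
crop 169 36 (150, 150, 3)
```

View pics/w5c.png

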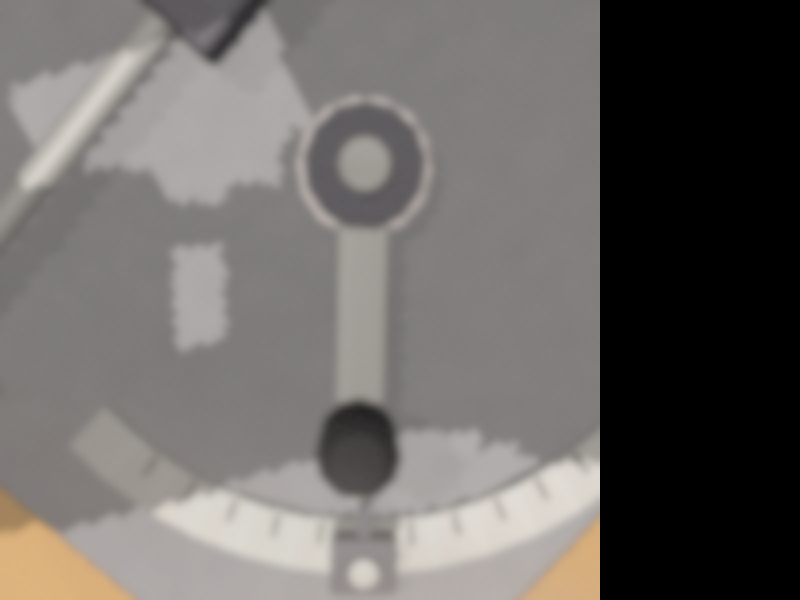

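The lever is nearly on its index: hub at (365,163), lever centreline about x=361 at y=390, clamp centre (364,535). It looks about 1 mm short, so I'll measure that numerically.

```bash
cat > lev.py <<'E'
from h import *
def edges(g,r,c0,c1):
    row=cv2.GaussianBlur(g,(5,1),0)[r,c0:c1].astype(float);d=np.gradient(row);out=[]
    for k in(np.argmax(d),np.argmin(d)):
        k=min(max(k,1),len(d)-2);a,b,c=np.abs(d[k-1:k+2]);out.append(c0+k+.5*(a-c)/(a-2*b+c+1e-9))
    return out
def measure(fn):
    im=cv2.imread(f"pics/{fn}.png");g=cv2.cvtColor(im,cv2.COLOR_BGR2GRAY);d=np.load(f"pics/{fn}.npz");K,T=d["K"],d["T"]
    h=proj(K,T,np.array((.635,.001,.03)));dy=int(h[1])-76;dx=int(h[0])-259
    L=[onplane(K,T,(np.mean(edges(g,r,248+dx,272+dx)),r),.03) for r in range(98+dy,130+dy,3)]
    print("lever cols",[np.round(edges(g,r,248+dx,272+dx),1).tolist() for r in(98+dy,113+dy,128+dy)])
    C=[edges(g,r,246+dx,276+dx) for r in range(171+dy,183+dy,2)];print("clamp",np.round(C,1).tolist())
    cc=onplane(K,T,(np.median([np.mean(c) for c in C]),177+dy),.03)
    roi=g[50+dy:104+dy,238+dx:284+dx];m=(roi<cv2.threshold(roi,0,255,cv2.THRESH_OTSU)[0]).astype(np.uint8)
    n,l,st,ce=cv2.connectedComponentsWithStats(m);k=1+np.argmax(st[1:,4]);q=cv2.minEnclosingCircle(np.argwhere(l==k)[:,::-1].astype(np.float32));print("hub",q[0][0]+238+dx,q[0][1]+50+dy,q[1])
    hub=onplane(K,T,(q[0][0]+238+dx,q[0][1]+50+dy),.03)
    L=np.array(L);v=cv2.fitLine(L[:,:2].astype(np.float32),cv2.DIST_HUBER,0,.01,.01).ravel();v=v if v[1]<0 else np.r_[-v[:2],v[2:]]
    a=np.arctan2(v[1],v[0]);mid=L.mean(0)-hub;c=cc-hub
    print("lever line",a,"hub->mid",np.arctan2(mid[1],mid[0]),"hub->clamp",np.arctan2(c[1],c[0]),np.hypot(*c[:2]),"line offset at clamp mm",1e3*(v[0]*(cc[1]-v[3])-v[1]*(cc[0]-v[2])),"hub off",1e3*(v[0]*(hub[1]-v[3])-v[1]*(hub[0]-v[2])))
E
python3 -c "
from lev import *
measure('w5')"
```

```text
lever cols [[253.3, 265.2], [253.0, 264.7], [252.6, 264.5]]
clamp [[267.5, 251.7], [267.9, 251.3], [268.0, 251.2], [256.4, 251.2], [255.9, 262.9], [256.2, 262.6]]
hub 261.5 76.5 34.12487030029297
lever line -2.1167257 hub->mid -2.1705421647266268 hub->clamp -2.115343805121981 0.09354108929714541 line offset at clamp mm 1.8694778950668969 hub off 1.7402267802338074
```

{"fn": "drive_tool", "kwargs": {"motion": [{"dx":0.02,"dy":0,"dz":0.02,"roll":0},{"dx":0.015,"dy":0,"dz":0.03,"roll":0},{"dx":0,"dy":0,"dz":0.03,"roll":0},{"dx":0,"dy":0,"dz":0.02,"roll":0},{"dx":0,"dy":0,"dz":0.02,"roll":0},{"dx":0,"dy":0,"dz":0.01,"roll":0},{"dx":0,"dy":0,"dz":0,"roll":0},{"dx":0,"dy":0,"dz":0,"roll":0}]}}

```text
time: 9.5
eef_pos: [0.605, -0.0498, 0.0199]
orientation: [-2.721, -1.569, 0.0]
contact_force: [0.1, -0.2, 0.0]
gripper_width: 0.0392
grasp_force: 0.0
```

{"fn": "drive_tool", "kwargs": {"motion": [{"dx":0,"dy":0,"dz":0,"roll":0},{"dx":0,"dy":0,"dz":0,"roll":0},{"dx":0,"dy":0,"dz":0,"roll":0},{"dx":0,"dy":0,"dz":0,"roll":0},{"dx":0,"dy":0.0007,"dz":0,"roll":0},{"dx":0,"dy":0.0007,"dz":0,"roll":0},{"dx":0,"dy":0,"dz":0,"roll":0},{"dx":0,"dy":0,"dz":0,"roll":0}], "claw": 1}}

```text
time: 10.3
eef_pos: [0.6062, -0.0506, 0.0206]
orientation: [-2.722, -1.569, -0.0]
contact_force: [-1.8, 1.0, 7.3]
gripper_width: 0.0176
grasp_force: 10.0
```

{"fn": "drive_tool", "kwargs": {"motion": [{"dx":0,"dy":0,"dz":0,"roll":0},{"dx":0,"dy":0,"dz":0,"roll":0},{"dx":0,"dy":0,"dz":0,"roll":0}], "claw": 0.15}}

```text
time: 10.6
eef_pos: [0.6061, -0.0507, 0.0198]
orientation: [2.722, 1.569, 0.0]
contact_force: [0.1, -0.1, 0.3]
gripper_width: 0.0381
grasp_force: 0.0
```

{"fn": "drive_tool", "kwargs": {"motion": [{"dx":0,"dy":0,"dz":-0.02,"roll":0},{"dx":0,"dy":0,"dz":-0.03,"roll":0},{"dx":0,"dy":0,"dz":-0.03,"roll":0},{"dx":-0.015,"dy":0,"dz":-0.03,"roll":0},{"dx":-0.02,"dy":0,"dz":-0.02,"roll":0},{"dx":0,"dy":0,"dz":0,"roll":0},{"dx":0,"dy":0,"dz":0,"roll":0}]}}

```text
time: 11.3
eef_pos: [0.5886, -0.081, 0.1497]
orientation: [2.722, 1.567, 0.001]
contact_force: [0.1, 0.2, 0.0]
gripper_width: 0.0391
grasp_force: 0.0
```

```bash
python3 - <<'E'
from lev import *
s=manip.state();print(s["time"],s["eef_pos"],s["gripper_width"])
im,K,T=snap("wrist","w6");print(proj(K,T,np.array((.635,.001,.03))))
measure("w6")
for fn in("w5","w6"):
    g=cv2.cvtColor(cv2.imread(f"pics/{fn}.png"),cv2.COLOR_BGR2GRAY)
    print(fn,[g[r,236:284:1].tolist() for r in(76,)])
E
```

```text
11.3 [ 0.58862226 -0.08100793  0.14974409] 0.03907670155793829
[258.05500505  76.22033252]
lever cols [[252.2, 264.2], [252.3, 264.4], [252.6, 264.3]]
clamp [[266.4, 250.4], [266.7, 250.0], [266.7, 250.0], [255.1, 250.1], [254.7, 261.7], [255.0, 261.2]]
hub 261.5 76.5 33.50382995605469
lever line -2.0899801 hub->mid -2.185685486590393 hub->clamp -2.128628192485306 0.09352590781701799 line offset at clamp mm -0.5241212356271695 hub off 3.0895723601522054
w5 [[141, 136, 124, 108, 96, 95, 109, 129, 129, 105, 76, 63, 62, 62, 61, 64, 70, 89, 110, 123, 127, 128, 129, 129, 129, 128, 128, 127, 126, 116, 95, 73, 62, 61, 61, 61, 62, 66, 84, 108, 111, 98, 90, 90, 92, 93, 93, 94]]
w6 [[139, 133, 122, 107, 103, 117, 134, 122, 90, 68, 62, 62, 61, 62, 63, 77, 100, 118, 126, 128, 128, 128, 128, 128, 128, 128, 127, 123, 108, 85, 67, 62, 61, 62, 62, 63, 72, 96, 114, 110, 95, 89, 91, 92, 93, 93, 94, 93]]
```

The lever now agrees with its clamp within about 0.005 rad. On to the carriage: I'll translate above the grip and turn the closing line along rig x.

{"fn": "drive_tool", "kwargs": {"motion": [{"dx":0.039,"dy":-0.012,"dz":0,"roll":0},{"dx":0.039,"dy":-0.012,"dz":0,"roll":0},{"dx":0.039,"dy":-0.012,"dz":0,"roll":0},{"dx":0.039,"dy":-0.012,"dz":0,"roll":0},{"dx":0,"dy":0,"dz":0,"roll":0}], "claw": 0}}

```text
time: 11.85
eef_pos: [0.6254, 0.0831, 0.148]
orientation: [-2.717, -1.573, 0.001]
contact_force: [0.8, -0.6, 0.2]
gripper_width: 0.0459
grasp_force: 0.0
```

{"fn": "drive_tool", "kwargs": {"motion": [{"dx":0,"dy":0,"dz":0,"roll":-0.1375},{"dx":0,"dy":0,"dz":0,"roll":-0.1375},{"dx":0,"dy":0,"dz":0,"roll":-0.1375},{"dx":0,"dy":0,"dz":0,"roll":-0.1375},{"dx":0,"dy":0,"dz":0,"roll":-0.1375},{"dx":0,"dy":0,"dz":0,"roll":-0.1375},{"dx":0,"dy":0,"dz":0,"roll":0},{"dx":0,"dy":0,"dz":0,"roll":0}]}}

```text
time: 12.65
eef_pos: [0.6247, 0.0779, 0.1488]
orientation: [-1.869, -2.524, 0.002]
contact_force: [-0.2, 0.4, 0.4]
gripper_width: 0.0461
grasp_force: 0.0
```

```bash
python3 - <<'E'
from h import *
s=manip.state();print(s["time"],s["eef_pos"],R.from_rotvec(s["orientation"]).as_matrix()[:2,1].round(4),s["gripper_width"])
im,K,T=snap("wrist","w7");g=cv2.cvtColor(im,cv2.COLOR_BGR2GRAY)
for n,p in dict(grip=(.6245,.078,.104),ptr=(.611,.121,.035),mark=(.5655,.1065,.035),clamp=(.557,.1145,.035)).items(): print(n,proj(K,T,np.array(p)).round(1))
# grip top blob: darkest
m=(g<40).astype(np.uint8);n,l,st,ce=cv2.connectedComponentsWithStats(m)
for k in range(1,n):
    if st[k,4]>60: print(st[k],ce[k].round(1))
E
```

```text
12.65 [0.62469035 0.07790316 0.14882996] [0.9565 0.2917] 0.04614566010115287
grip [257.5 199.7]
ptr [257.5 131.2]
mark [206.  131.8]
clamp [199.2 120.7]
[422  16  90 158 917] [491.7 114.3]
[ 148  223  223   89 3767] [254.1 280.6]
[    0   275   166   109 11014] [ 87.2 331.4]
[  352   275   160   109 12236] [435.9 333.6]
```

```bash
python3 - <<'E'
from h import *
g=cv2.cvtColor(cv2.imread("pics/w7.png"),cv2.COLOR_BGR2GRAY)
for r in range(96,216,3): print(r,"".join("0123456789ABCDEF"[v>>4] for v in g[r,176:300:2]))
E
```

```text
96 66666666666777777777777777766666666666666669AAAAAAAAAAAAAAAAAA
99 6666666666677777777777777776666666666666668AAAAAAAAAAAAAAAAAAA
102 6666666666777777777777777766666666666666679AAAAAAAAAAAAAAAAAAA
105 666666666777777777777777766666666666666668AAAAAAAAAAAAAAAAAAAA
108 766666667777777777777777776666666666666668AAAAAAAAAAAAAAAA9888
111 77777777777777777777776666666666666666666789888788878778766666
114 66665555544454444455555555555555555555555567667667777766666666
117 66777777545787544477777778888888888888BDBABCDBCDCBDDBC96666666
120 8888888874688864447888999999999999999ADB9999989999999976666666
123 8888888864467654436888888888888888889AB88999879999999976666666
126 88788887654444444568888778888789987899978999878999988876666666
129 77677776676654566656666566666666666666667866656556666666666666
132 66666666666666666555556555556666665555689B86666666666666666666
135 66666666666666666666666666666666666666799A99855555556666666666
138 76666666666666666666666666666643222333688888632222223566655555
141 76666666666666666666666666666544444555444444444434443566545666
144 87666666666666666666666666
[... 877 characters left out ...]
5557744444444459755555688679AA
186 AAAAAAAAAAAAAAAAAAAAAAAAAAA999866668944444444458755556798679AA
189 99A9AA99A99A99999A999999999999766668943444444458766666677679AA
192 76776776776766666766666666666666666894333444445A96666666669BBA
195 666666666666666666666666666666566668A5333344446BA6666677769DDD
198 888888888889999999999999999999866668A5333334446B966667AAA89DDD
201 CCCCCCCCCCCCCCCCCCCCCCCCCCCCCCA66666633333333446666667AAA89DDD
204 AAAAA99999999999999A99A999999996666663333333334566666689879DDD
207 9999999999999999A99999A99A99999666666333333333456666679997ADDD
210 999999999999999999999999AA99999666666323333333456666679998ADDD
213 9999999999999999999999999999999666666533333334566666679998ADDD
```

Clamp pointer at column ~202 and carriage pointer at ~257 give a draw of about 50 mm. I'll descend and grip.

{"fn": "drive_tool", "kwargs": {"motion": [{"dx":0,"dy":0,"dz":0.03,"roll":0},{"dx":0,"dy":0,"dz":0.03,"roll":0},{"dx":0,"dy":0,"dz":0.025,"roll":0},{"dx":0,"dy":0,"dz":0.015,"roll":0},{"dx":0,"dy":0,"dz":0.015,"roll":0},{"dx":0,"dy":0,"dz":0,"roll":0},{"dx":0,"dy":0,"dz":0,"roll":0}]}}

```text
time: 13.4
eef_pos: [0.6256, 0.0781, 0.0353]
orientation: [1.865, 2.528, 0.0]
contact_force: [1.1, 0.1, -0.2]
gripper_width: 0.0459
grasp_force: 0.0
```

{"fn": "drive_tool", "kwargs": {"motion": [{"dx":0,"dy":0,"dz":0,"roll":0},{"dx":0,"dy":0,"dz":0,"roll":0},{"dx":0,"dy":0,"dz":0,"roll":0},{"dx":0,"dy":0,"dz":0,"roll":0},{"dx":0,"dy":0,"dz":0,"roll":0},{"dx":0,"dy":0,"dz":0,"roll":0}], "claw": 1, "squeeze": 35}}

```text
time: 14.0
eef_pos: [0.6247, 0.0778, 0.0354]
orientation: [-1.863, -2.529, 0.001]
contact_force: [-3.4, -1.0, 5.6]
gripper_width: 0.0159
grasp_force: 35.0
```

{"fn": "drive_tool", "kwargs": {"motion": [{"dx":0,"dy":-0.004,"dz":0,"roll":0},{"dx":0,"dy":-0.007,"dz":0,"roll":0},{"dx":0,"dy":-0.008,"dz":0,"roll":0},{"dx":0,"dy":-0.008,"dz":0,"roll":0},{"dx":0,"dy":-0.008,"dz":0,"roll":0},{"dx":0,"dy":-0.007,"dz":0,"roll":0},{"dx":0,"dy":-0.004,"dz":0,"roll":0},{"dx":0,"dy":0,"dz":0,"roll":0}]}}

```text
time: 14.8
eef_pos: [0.5824, 0.064, 0.0354]
orientation: [1.862, 2.526, 0.003]
contact_force: [6.6, 0.0, -3.4]
gripper_width: 0.016
grasp_force: 35.0
```

{"fn": "drive_tool", "kwargs": {"motion": [{"dx":0,"dy":0,"dz":0,"roll":0},{"dx":0,"dy":0,"dz":0,"roll":0}]}}

```text
time: 15.0
eef_pos: [0.5828, 0.0641, 0.0354]
orientation: [1.862, 2.526, 0.003]
contact_force: [7.2, -1.4, -0.8]
gripper_width: 0.0153
grasp_force: 35.0
```

```bash
python3 - <<'E'
from h import *
s=manip.state();print(s["time"],s["eef_pos"],s["contact_force"],s["gripper_width"],s["grasp_force"])
im,K,T=snap("wrist","w8");g=cv2.cvtColor(im,cv2.COLOR_BGR2GRAY)
p0=s["eef_pos"];ty=R.from_rotvec(s["orientation"]).as_matrix()[:,1];rx=np.array([np.cos(.305),np.sin(.305),0]);ry=np.array([-rx[1],rx[0],0])
ptr=np.r_[p0[:2],.035]+.045*ry;a=proj(K,T,ptr);b=proj(K,T,ptr-.005*rx);print("ptr",a,b)
r0=int(a[1])
for r in range(r0-34,r0+20,2): print(r,"".join("0123456789ABCDEF"[v>>4] for v in g[r,int(a[0])-45:int(a[0])+45]))
E
```

```text
15.0 [0.58282047 0.06414852 0.03541748] [ 7.18256501 -1.36350551 -0.80351384] 0.015286871072926724 34.998106956481934
ptr [257.02864622 150.23451256] [248.70637496 150.27696731]
116 88888888888888888888888888888888888888888888888888888888888888888888899AABBBCCCCBBABBBBCCB
118 888888888888888888888888888888888888888888888888888888888887777777777777888899998877889998
120 777777777777776666666666666666555555555555555566666666666666666666666666666677766666667776
122 666666666667676666654444444444444444444444444456666666666667676666777777777777766666666766
124 666666666666666666544445545556677665555555554455566666666666666666677777777777777777777777
126 777777777777777777654555555789AAAA987655555545678888888888888888ABCCCDDDDDDDDDDDDDDDDCCCCB
128 9999999999999999997654555679AAAAAAAA986555555579AAAAAAAAAAAAAAABDEEEFFFFFEEFFFFFEEEEDCBBBA
130 AAAAAAAA999AAAAAA98654455789AAAAAAAAA976555445799AAAAAAAAAAAAABCEEFFFFFFFFFFFFFEECBBAAAAAA
132 9AAAAAA9AAAAAAAAA98654455789AAAAAAAA99765555456789AAAAAAAAAAAACDEFFFFFFFFFFEEEEECBAAAAAAAA
134 9999999999999A999986544455789999999998655555445689AAAAAAAAAAABD
[... 942 characters left out ...]
77777777777777777777777777777777777
156 77777777777777666666655555555555555689AAAAABBBBBBBAAAAA86444444444444444444444567777777777
158 7777777777776544444444444444444444469BCCCCCCCCCDDDDDDCB96433333333333333333223346777777777
160 77777777777654444444444444444444444579AABBBBAAAAAAAAAA985433333333333333333333334567777777
162 777777777765444444444444444444444444556666655555555555544444444444444444444444444456777777
164 777777777655555555555555555555555555555555555555555555555555555555544445555555544456777777
166 777777777655555555555555555555555555555555555555555555555555555555555555555555554456777777
168 777777777655555555555555555555555555555555555555555555555555555555555555555555555456777777
```

The gray map is clear: the carriage pointer is centred at column ~257.4 and the clamp pointer at ~244.8. At 1.665 px/mm that leaves about 7.6 mm to draw.

{"fn": "drive_tool", "kwargs": {"motion": [{"dx":0,"dy":-0.002,"dz":0,"roll":0},{"dx":0,"dy":-0.003,"dz":0,"roll":0},{"dx":0,"dy":-0.002,"dz":0,"roll":0},{"dx":0,"dy":-0.0005,"dz":0,"roll":0},{"dx":0,"dy":0,"dz":0,"roll":0},{"dx":0,"dy":0,"dz":0,"roll":0},{"dx":0,"dy":0,"dz":0,"roll":0}]}}

```text
time: 15.75
eef_pos: [0.5759, 0.0619, 0.0354]
orientation: [1.862, 2.526, 0.003]
contact_force: [8.1, -1.7, -3.1]
gripper_width: 0.0159
grasp_force: 35.0
```

```bash
cat > car.py <<'E'
from h import *
def run(fn):
    s=manip.state();print(s["time"],s["eef_pos"],s["contact_force"],s["gripper_width"],s["grasp_force"])
    im,K,T=snap("wrist",fn);g=cv2.cvtColor(im,cv2.COLOR_BGR2GRAY).astype(float)
    rx=np.array([np.cos(.305),np.sin(.305),0]);ry=np.array([-rx[1],rx[0],0])
    a=proj(K,T,np.r_[s["eef_pos"][:2],.035]+.045*ry);c0=int(a[0])-30;print("exp",a)
    for r in range(138,158,2): print(r,"".join("0123456789ABCDEF"[int(v)>>4] for v in g[r,c0:c0+60]))
    def cen(r0,r1,sgn):
        v=sgn*(g[r0:r1,c0+8:c0+52].mean(0));w=np.clip(v-np.median(v)-8,0,None);k=np.argmax(w);i=np.arange(len(w));w[abs(i-k)>5]=0;return c0+8+(w*i).sum()/w.sum()
    p=cen(149,155,1);m=cen(142,148,-1)
    P=onplane(K,T,(p,152),.035);M=onplane(K,T,(m,146),.035);print("ptr",p,"mark",m,"remaining draw mm",1e3*(P-M)@rx)
E
python3 -c "
from car import *
run('w9')"
```

```text
15.75 [0.57588803 0.06190483 0.03540645] [ 8.08445476 -1.71641156 -3.14421619] 0.015874439621909216 34.998666644096375
exp [257.03332796 150.23928099]
138 999999999987799975444444455556655544444444445899AAAABBBAAA98
140 999999999987789976544444444444444444444454456899AAAAAAAAAA98
142 999999999997789987766666776654456677777777766899AAAAAA9A9998
144 999999988887778888887777777655556788888888776788888888888887
146 777777777776666666666666666666666777777777766677776766666666
148 77777777777777767777777767789ABBA987777766666666667776666666
150 7777777777777777777777777778ACDDCB87777777777777777777777777
152 7777777777777777777777777778ACDDCB97777777777777777777777777
154 7777777777777777777777777778ACCCCA98777777777777777777777777
156 66666655555555555555689AAAAABBBBBBAAAAAA86444444444444444443
ptr 257.593884751078 mark 256.31468531468533 remaining draw mm 0.7461173793350924
```

{"fn": "drive_tool", "kwargs": {"motion": [{"dx":0,"dy":-0.0007,"dz":0,"roll":0},{"dx":0,"dy":0,"dz":0,"roll":0},{"dx":0,"dy":0,"dz":0,"roll":0},{"dx":0,"dy":0,"dz":0,"roll":0},{"dx":0,"dy":0,"dz":0,"roll":0},{"dx":0,"dy":0,"dz":0,"roll":0}]}}

```text
time: 16.4
eef_pos: [0.5753, 0.0617, 0.0354]
orientation: [1.862, 2.526, 0.004]
contact_force: [9.6, -1.1, -2.2]
gripper_width: 0.0159
grasp_force: 35.0
```

```bash
python3 - <<'E'
from car import *
run('w10')
# lever still at its index? top view before/after around lever
b=manip.get_image("top");a=cv2.imread("pics/top2.png")[:,:,::-1]
d=np.load("pics/top2.npz")
for n,p in dict(knob=(.606,-.051,.078),clamp=(.589,-.078,.03)).items(): print(n,proj(d["K"],d["T"],np.array(p)))
g=cv2.cvtColor(np.array(b),cv2.COLOR_RGB2GRAY)
K,T=d["K"],d["T"]
u=proj(K,T,np.array((.606,-.051,.078))).astype(int)
r=g[u[1]-10:u[1]+11,u[0]-10:u[0]+11];
m=(r<45);ys,xs=np.nonzero(m);print("knob px",xs.mean()+u[0]-10,ys.mean()+u[1]-10,m.sum())
k=onplane(K,T,(xs.mean()+u[0]-10,ys.mean()+u[1]-10),.07);print("knob",k,"ang",np.arctan2(k[1]-.0005,k[0]-.6345))
E
```

```text
16.4 [0.57534419 0.06171509 0.03540058] [ 9.55191894 -1.12711792 -2.20042475] 0.015902924864796587 34.99926209449768
exp [257.03186862 150.24084606]
138 9999999999987899975444444445556655544444444445899AAAABBBAAA9
140 9999999999987789976544444444444444444445555456899AAAAAAAAAA9
142 99999999999877899877666677766544566777777777668999AAAA9AA999
144 999999988888777888887777777765555677888888877678888888888888
146 777777777777666666666666666666666677777777776667777777666666
148 77777777777777777777777777789ABBB987767777666666667777766666
150 7777777777777777777777777778ACDDCB87777777777777777777777777
152 7777777777777777777777777778ACDDCB97777777777777777777777777
154 7777777777777777777777777778ACCCCA98777777777777777777777777
156 66666655555555555555689AAAAAABBBBBAAAAAA86444444444444444443
ptr 257.5842167255595 mark 257.52574525745257 remaining draw mm 0.015120228986144069
knob [300.72736584 200.90839754]
clamp [311.78489853 209.97661522]
knob px 300.40677966101697 202.4915254237288 59
knob [ 0.60317998 -0.05093308  0.07      ] ang -2.1177685148025196
```

```bash
python3 -c "
from cell import manip
print(manip.finish_job())"
```

```text
the job is handed in; nothing more can be done
None
```

The job is handed in: the lever was set first, to within about 0.005 rad of its index. The carriage was then drawn about 51 mm to its index and is still held there, within about 0.1 mm as measured in the wrist camera. The stated TCP turned out to sit about 28 mm below the real fingertips, so my first grasp slipped off the lever knob before I corrected for it.

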